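# Jack up the stuck lid of a casting box and hold it

### The job

Set the small jack on the table in front of the casting box whose lid has the round lift pad, with the saddle centred under that pad. Pump the handle once to break the lid loose: press it down until the pad has risen at least 15 mm, then ease it fully back up so that the lid comes down shut without dropping; then press the handle down again until the pad is raised at least 15 mm and finish holding it there, the handle still pressed and the lid carried by the jack alone. Be gentle: grip the jack lightly, its housing is thin plastic, work the handle smoothly, and leave the other box and the things standing around where they are.

Things in the scene. Friction and masses are not known exactly. Their poses are not given: they have to be found in the camera images.
- jack: small lever jack, loose on the table, 0.9 kg; dark base plate 215 x 70 x 10 mm. Origin on the underside below the housing's middle; x points along the jack to the saddle, z up. Base from x = -125 to +90 mm, saddle at x = +60 mm; the handle runs back over the base from its pivot at x = -20, z = 78 mm
- jack_grip (a point): point in the middle of the jack's grey plastic housing, 60 mm above the jack's underside, axes as the jack. Housing 50 mm long (jack x), 36 mm wide (y), top 85 mm above the table. Grip it here across its width, from above. It is thin: 40 N or less per finger; all force of the fingers on the jack together must stay below 120 N
- jack_saddle: the jack's lifting saddle, a steel disc 36 mm across on a ram; origin at the centre of its top face, 60 mm above the table at rest. It rises straight up, 6 mm for each 0.1 rad of handle
- jack_paddle: rubber press pad on the handle's free end, 34 x 46 x 10 mm; origin at the centre of its top, at rest 114 mm behind the jack's origin, 112 mm up. Pushed down it swings on a 100 mm radius about the pivot, to 53 mm at the stop. It takes 2 to 10 N (never over 50) and springs up when let go: follow it up slowly, so that the lid's pad stays under 0.22 m/s
- jack_handle (a joint): angle of the jack's handle: 0 at rest (up), 0.6 rad at its lower stop
- casting_box: the casting box whose lid has the round lift pad: grey box 200 x 160 x 66 mm, fixed, with a steel lid (top 87 mm above the table; ribs and knob to 101 mm). Origin at the foot of its front wall, in the middle; the front faces its own -x, z up; the lid is hinged along its far edge
- lift_lid: lid of the casting box with its marked lift point, a round steel pad 44 mm across with a dark ring on top (90 mm above the table), on a tongue out of the front edge. Origin at the centre of the PAD's underside: 72 mm above the table when shut, 47 mm ahead (-x) of the box's origin, 245 mm from the hinge. Axes as the box when shut. Takes 5 to 9 N to raise at the pad; nothing keeps it open
- other_box: second casting box, same in size and colour, but its lid has a plain square-ended tab (30 mm wide, no round pad); not to be used. Origin and axes as the first
- other_lid: the second box's lid, origin at the underside of its square tab, 72 mm above the table when shut
- small_figure: bystander, to be left alone: small orange vinyl toy figure, 46 mm wide, 80 mm tall, between the two boxes' fronts. Origin at its underside below its middle
- big_figure: bystander, to be left alone: blue vinyl toy figure, 70 mm wide, 120 mm tall, beside the boxes. Origin at its underside below its middle
- paint_jar: bystander, to be left alone: paint jar, 44 mm wide, 55 mm tall, between the two boxes. Origin at its underside below its middle
- glue_bottle: bystander, to be left alone: white glue bottle, 40 mm wide, 110 mm tall, beside the boxes. Origin at its underside below its middle
- paint_brush: bystander, to be left alone: paint brush, 150 mm long, lying between the work places in front. Origin at its underside near its middle
- parts_tray: bystander, to be left alone: open black tray, 150 x 110 x 35 mm, lying on the opposite side from the jack. Origin at its underside below its middle
Things that resemble listed ones, but are neither listed nor needed, are in the scene too. Leave any purple look-alike of the jack alone.

How it is judged:
On the way, in this order (a step that is already met when the one before it is completed fails the run):
1. the jack stands upright and still on the table, its saddle under the lift pad (centres within 12 mm), lid still shut (height (world z) of jack below 0.006 m and angle between jack's own z axis and vertical below 0.06 rad and horizontal distance between jack_saddle and lift_lid below 0.012 m and linear speed of jack below 0.02 m/s and height (world z) of lift_lid below 0.0745 m), for 0.2 s.
2. first stroke: the pad is raised at least 15 mm by the saddle (height (world z) of lift_lid above 0.087 m and contact force between jack_saddle and casting_box above 1 N), for 0.1 s.
3. the handle is back up (0.1 rad or less) and the lid shut (value of joint jack_handle below 0.1 rad and height (world z) of lift_lid below 0.0745 m), for 0.1 s.
At the end, for the whole second after the job is handed in: The jack stands upright on the table with its saddle within 15 mm of the lift pad's centre and carries the lid, with the pad at least 15 mm up and still; the robot presses the jack's handle (over 1 N) and touches no part of the casting box (all of step 2 and height (world z) of jack below 0.006 m and angle between jack's own z axis and vertical below 0.06 rad and contact force between the fingers and jack above 1 N and contact force between each of the arm, the fingers and casting_box below 0.5 N and horizontal distance between jack_saddle and lift_lid below 0.015 m and linear speed of jack below 0.03 m/s and linear speed of lift_lid below 0.02 m/s and distance of other_lid from where it was at the start of the episode below 0.01 m); the arm keeps its last pose, push and grip.
It fails at once if the jack is squeezed or pressed with over 120 N in all (contact force between the fingers and jack above 120 N).
It fails at once if the handle's pad is pressed with over 50 N (contact force between the fingers and jack_paddle above 50 N).
It fails at once if the lid drops or is jerked (pad faster than 0.22 m/s) (linear speed of lift_lid above 0.22 m/s).
It fails at once if the other box's lid is lifted (distance of other_lid from where it was at the start of the episode above 0.01 m).
It fails at once if a bystander is moved more than 30 mm (distance of any of small_figure, big_figure, paint_jar, glue_bottle, paint_brush, parts_tray from where it was at the start of the episode above 0.03 m).
It also fails if it takes over 67 s, if anything falls off the work surface, if the arm or the gripper's body presses on something with over 40 N, if the wrist force passes 120 N, or if a joint passes its speed limit or range.

### The arm

A 6-joint arm with a two-finger parallel gripper is mounted at the origin on the work surface. World frame = base frame: x ahead of the robot, y to its left, z up, the work surface at z = 0. Lengths are in m, angles in rad, forces in N, time in s.
With the tool pointing down it reaches from about 0.375 to 0.9 m from the base axis. Payload 3.1 kg.
Tool frame: the origin (TCP) lies on the centre line of the jaws, within the pads' length; the fingertips stand robot.finger_overhang ahead of it and the grasp point (between the pads) lies 2 mm behind it (robot.finger_overhang is the distance from the TCP to the fingertips, in m); z points along the fingers, y is the direction in which the jaws open and shut (so a half turn about z gives the same grasp; the last joint's range is limited). The gripper opens to 87 mm and grips with 3 to 60 N. Pads are 19 mm wide; open, the fingers measure 117 mm over their backs; the gripper's body (75 mm by 190 mm) begins 51 mm behind the grasp point.
Start: joints at [1.058, 0.527, 1.433, -0, 1.181, -0.178], TCP at [0.205, 0.59, 0.24] pointing down, gripper open.
Joint ranges: [-3.08, 3.08], [-0.75, 2.2], [0.22, 2.44], [-1.43, 4.57], [0, 2.65], [-2.85, 2.85]. Speed limits (rad/s): [2.79, 2.79, 3.14, 3.14, 3.14, 3.14].

### API

Orientations are given as a unit quaternion [x, y, z, w].
In Python, from rig import robot gives the robot as it stands. The module is installed in compiled form; this text tells all that it offers.
- The arm moves only by the tool step_arm, never from a script. Its arguments are lists of equal length, an entry for each row: "slide": the shift along the tool's x, y, z in mm, a list of three; "twist": the turn about the tool's z in degrees. A call has 1 to 20 rows; each row shifts and turns the commanded pose from where the row before left it, along the tool's axes as they then stand; what a row does not reach is not made up. A row lasts 1/12 s, in which the tool goes at most 41.7 mm and 7.16 degrees, less where a joint would pass 70% of its speed; a pose out of reach is approached as far as the arm can. A call is refused whole if a number of a shift passes 41.7 or a number of a turn 7.16, either way. A call with a gripper value outside its range is refused whole. "jaw" is the finger opening in mm, from 0 to 87, set as the call begins (left out, the last holds). The fingers move at their own pace and stop on an object; "force" is the grip in N (left out, the last holds). Time passes only in rows, so rows that do not move let the fingers close. It gives the time, the measured TCP pose, the force and the opening at its end, in the units of the state.
- robot.get_obs(): the state, without advancing time (a new reading comes with each control period).
- robot.camera(name): name is "scene" or "top" or "wrist"; returns a dict with "color" (384x512x3 uint8, blue, green, red), "depth" (384x512 float32, m along the optical axis (not along the pixel's ray), 0 where there is no reading), "camera_matrix" (3x3 intrinsics, pixels), "origin" and "orientation" of the camera in the world. Camera axes: x right, y down, z forward; pixel columns grow to the right and rows downward; lengths in m; the calibration is good to about 2 mm. A picture is of the moment at which its call begins.
- robot.hand_in(): hands the job in, once; it reports no verdict.
The state is a dict: "time": time; "q": joint angles; "joint_velocities": joint speeds; "joint_torque": joint torques, N m; "position": TCP position; "tool_rot": TCP orientation; "ft_force": force on the tool from outside, world axes, zero at the start; "moment": the same for the moment, N m; "grip_width": finger opening in m.
Only numpy, scipy, OpenCV 4.12 (cv2) and the standard library are available. Lean on these libraries where they do the work, as an engineer would, in place of code of your own. Each camera call takes 0.05 s, during which the arm holds its last target.

## Working session

There is one attempt and no reset: what is moved stays moved. The work goes in short steps, Python scripts to look and compute and a tool call to move; the robot and the scene stay as the last step left them, time stands still between calls to the robot, and variables do not carry over. Pictures are saved under pics/ and viewed, and the job is handed in when it is done.

Besides the shell and the picture viewer there is one more tool, called after "Emit:" in YAML: its name, and indented under it one key for each argument. step_arm: Moves the arm, as the interface text tells. Its arguments: {"type":"object","properties":{"slide":{"type":"array","items":{"type":"array","items":{"type":"number"}}},"twist":{"type":"array","items":{"type":"number"}},"jaw":{"type":"number"},"force":{"type":"number"}},"required":["slide","twist"]}

```bash
mkdir -p pics; ls; cat > h.py <<'E'
import numpy as np, cv2
from scipy.spatial.transform import Rotation as R
from rig import robot
def snap(n,f):
    c=robot.camera(n); cv2.imwrite('pics/'+f+'.png',c['color'])
    np.savez('pics/'+f+'.npz',color=c['color'],depth=c['depth'],K=np.array(c['camera_matrix']),o=np.array(c['origin']),q=np.array(c['orientation']))
def load(f): return dict(np.load('pics/'+f+'.npz'))
def Rm(c):
    q=np.array(c['q']); return R.from_quat(q).as_matrix() if q.size==4 else q
def ray(c,u,v,z):
    d=Rm(c)@np.linalg.inv(c['K'])@np.array([u,v,1.]); t=(z-c['o'][2])/d[2]; return c['o']+t*d
def pt(c,u,v):
    d=c['depth'][int(round(v)),int(round(u))]; return c['o']+Rm(c)@(np.linalg.inv(c['K'])@np.array([u,v,1.])*d)
def cloud(c):
    h,w=c['depth'].shape; u,v=np.meshgrid(np.arange(w),np.arange(h))
    p=np.stack([u,v,np.ones_like(u)],-1)@np.linalg.inv(c['K']).T*c['depth'][...,None]
    return p@Rm(c).T+c['o']
E
python3 - <<'E'
from h import *
for n in('scene','top','wrist'): snap(n,n+'0'); c=load(n+'0'); print(n,c['o'],c['q'],c['K'].ravel())
print(robot.get_obs(), robot.finger_overhang)
E
```

```text
pics
scene [1.04900686 0.55946631 1.18469905] [ 0.38363504  0.87893433 -0.26241738 -0.1069379 ] [430.55362596   0.         260.76360021   0.         430.55362596
 187.81144788   0.           0.           1.        ]
top [0.27141417 0.05334361 1.5205296 ] [ 0.71314928 -0.69497865  0.05794269 -0.07117184] [470.21021431   0.         257.61318457   0.         470.21021431
 193.11615883   0.           0.           1.        ]
wrist [0.13504351 0.61425313 0.38420221] [0.80733952 0.57374523 0.07890309 0.11310883] [311.87416821   0.         258.26453162   0.         311.87416821
 193.81808576   0.           0.           1.        ]
{'time': 0.15, 'q': array([ 1.05749373e+00,  5.28247900e-01,  1.43362652e+00, -2.29656694e-05,
        1.18137515e+00, -1.78506392e-01]), 'joint_velocities': array([ 0.00131699, -0.00232845, -0.00374441, -0.00029106,  0.00187628,
       -0.00169123]), 'joint_torque': array([ 2.67263777e-04, -4.40437067e+01, -1.76842672e+01,  6.33121887e-02,
        5.53538930e-02, -1.05960987e-04]), 'position': array([0.20507407, 0.58982886, 0.2387934 ]), 'tool_rot': array([ 1.66613026e-01,  9.86022015e-01, -7.82984059e-04, -2.70894811e-04]), 'ft_force': array([-0.41392214,  0.23710867, -0.04185075]), 'moment': array([0.02159085, 0.04027863, 0.02016787]), 'grip_width': 0.08701532457005658} 0.017
```

View pics/scene0.png

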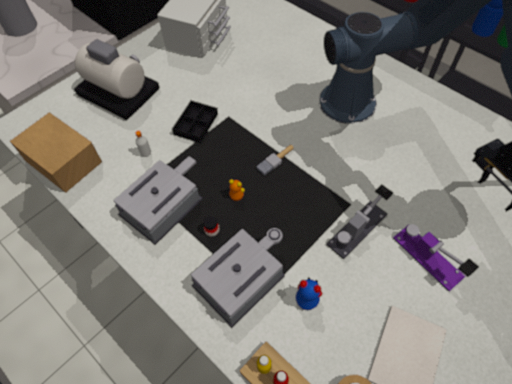

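View pics/top0.png

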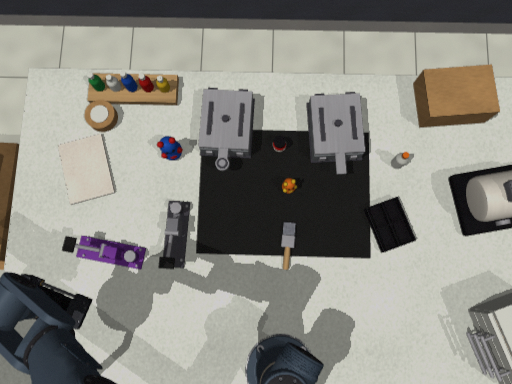

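View pics/wrist0.png

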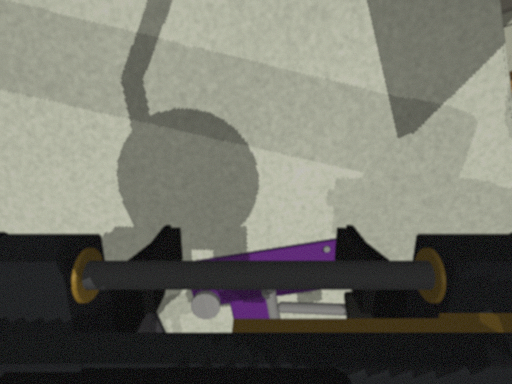

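The top view shows the grey jack at (176,235), with its saddle at (176,207). The purple look-alike is at (105,252). There are two boxes: the one at (227,125) ends in a round pad at (222,163), and the one at (337,125) has a square tab at (341,165). I'll confirm the choice in an enlarged crop.

```bash
python3 - <<'E'
from h import *
t=load('top0');s=load('scene0')
a=cv2.resize(t['color'][80:280,150:370],None,fx=3.4,fy=3,interpolation=cv2.INTER_CUBIC)
a=cv2.resize(t['color'][85:275,155:365],None,fx=3,fy=3,interpolation=cv2.INTER_CUBIC)
b=cv2.resize(s['color'][175:325,190:400],None,fx=3.5,fy=3.5,interpolation=cv2.INTER_CUBIC)
cv2.imwrite('pics/ct.png',a);cv2.imwrite('pics/cs.png',b)
for n,u,v in [('pad',222,162),('padt',222,164),('saddle',176,207),('house',176,228),('paddle',172,263),('tab',341,166),('boxtop',227,140),('table',200,290)]: print(n,pt(t,u,v).round(4))
for n,u,v in [('pad',275,235),('saddle',343,238),('paddle',385,192)]: print(n,pt(s,u,v).round(4))
E
```

```text
pad [0.6309 0.1978 0.095 ]
padt [0.6264 0.1983 0.0872]
saddle [0.2714 0.0533 1.5205]
house [0.4215 0.3316 0.0854]
paddle [0.3139 0.3313 0.1166]
tab [ 0.6304 -0.1754  0.08  ]
boxtop [0.7061 0.186  0.0835]
table [ 0.2349  0.2614 -0.0094]
pad [0.6294 0.2024 0.088 ]
saddle [0.4931 0.344  0.0606]
paddle [0.3151 0.3534 0.1116]
```

View pics/ct.png

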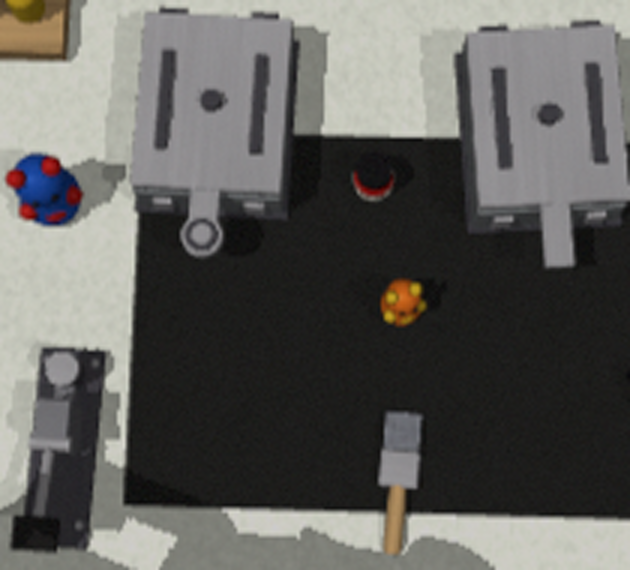

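View pics/cs.png

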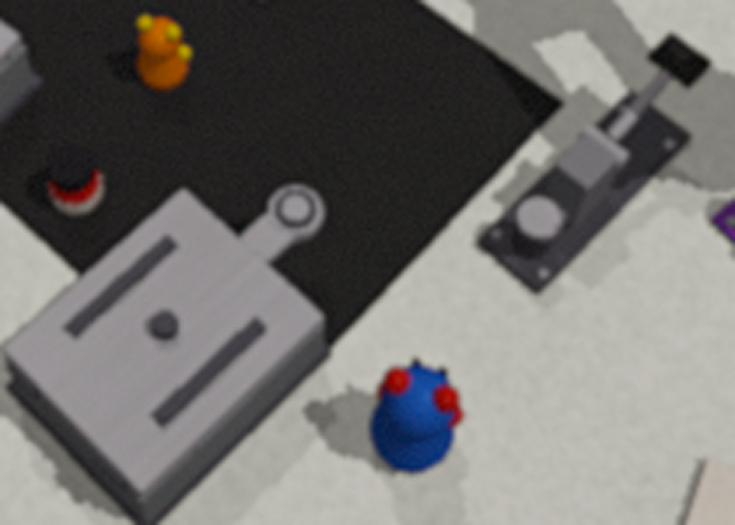

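The round pad is at crop (202,236), on the left box near the blue figure, and the other box has the square tab. The grey jack's saddle is at crop (61,368) and its paddle at (36,533). Next I'll triangulate these from the two views.

```bash
cat >> h.py <<'E'
def tri(obs):
    A=np.zeros((3,3));b=np.zeros(3);L=[]
    for c,u,v in obs:
        d=Rm(c)@np.linalg.inv(c['K'])@np.array([u,v,1.]);d/=np.linalg.norm(d);P=np.eye(3)-np.outer(d,d);A+=P;b+=P@c['o'];L.append((P,c['o']))
    x=np.linalg.solve(A,b); return x,[np.linalg.norm(P@(x-o)) for P,o in L]
E
python3 - <<'E'
from h import *
t=load('top0');s=load('scene0')
f=lambda k,ox,oy,u,v:((u+.5)/k-.5+ox,(v+.5)/k-.5+oy)
T=lambda u,v:(t,)+f(3,155,85,u,v); S=lambda u,v:(s,)+f(3.5,190,175,u,v)
M={'pad':((202,236),(296,208),.09),'saddle':((61,368),(539,216),.06),'paddle':((36,533),(680,60),.112),'house':((50,424),(594,158),.085),'knob':((212,100),(163,325),.101),
'orange':((403,298),(163,50),.05),'blue':((43,188),(413,420),.07)}
for n,(a,b,z) in M.items():
    x,r=tri([T(*a),S(*b)]); print(n,x.round(4),np.round(r,4),ray(*T(*a),z)[:2].round(4),ray(*S(*b),z)[:2].round(4))
# box lid edges (top) via front corners / dark ribs
c=cloud(t); 
for n,z,us in [('ribs',.0,0)]: pass
for n,uv in {'jackbase FL':(42,348),'FR':(105,350),'BR':(90,548)}.items(): print(n,ray(*T(*uv),.01).round(4))
for n,uv in {'sFL':(478,243),'sFR(near)':(537,292),'BR':(690,137)}.items(): print(n,ray(*S(*uv),.01).round(4))
for n,uv in {'lid FL':(132,188),'FR':(290,195),'BL':(147,12),'BR':(294,20)}.items(): print(n,ray(*T(*uv),.087).round(4))
E
```

```text
pad [0.6285 0.1984 0.0872] [0.0001 0.0001] [0.6278 0.1981] [0.6295 0.1994]
saddle [0.4889 0.3428 0.0632] [0.0001 0.0001] [0.4893 0.3435] [0.4874 0.3421]
paddle [0.3153 0.3495 0.109 ] [0.0008 0.0008] [0.3156 0.3482] [0.3169 0.3508]
house [0.4269 0.3472 0.0849] [0.0009 0.0009] [0.4273 0.3464] [0.4265 0.348 ]
knob [0.7752 0.1931 0.0949] [0. 0.] [0.773  0.1925] [0.7767 0.1951]
orange [ 0.5754 -0.0132  0.0414] [0.0021 0.0021] [ 0.575  -0.0146] [ 0.5779 -0.0071]
blue [0.6877 0.3758 0.0504] [0.0011 0.0011] [0.6816 0.3724] [0.6945 0.378 ]
jackbase FL [0.5182 0.3755 0.01  ]
FR [0.5177 0.3066 0.01  ]
BR [0.3046 0.3111 0.01  ]
sFL [0.5182 0.3097 0.01  ]
sFR(near) [0.5202 0.374  0.01  ]
BR [0.309  0.3836 0.01  ]
lid FL [0.6789 0.2745 0.087 ]
FR [0.6751 0.1075 0.087 ]
BL [0.876  0.2681 0.087 ]
BR [0.8701 0.109  0.087 ]
```

Emit:
step_arm:
  slide:
    - [0,0,0]
    - [0,0,0]
    - [0,0,0]
    - [0,0,0]
  twist: [-4.3,-4.3,-4.3,-4.3]

```text
time: 0.48
position: [0.2052, 0.59, 0.2391]
tool_rot: [0.015, 1.0, -0.0, -0.0]
ft_force: [-0.2, 0.1, 0.5]
grip_width: 0.087
```

```bash
cat >> h.py <<'E'
def go(x,y,z):
    o=robot.get_obs(); Rt=R.from_quat(o['tool_rot']).as_matrix()
    print('t',round(o['time'],2),'pos',o['position'].round(4),'y-ang',np.degrees(np.arctan2(Rt[1,1],Rt[0,1])).round(2),'F',o['ft_force'].round(2),'w',round(o['grip_width'],4))
    print('delta mm tool', (Rt.T@(np.array([x,y,z])-o['position'])*1000).round(1))
E
python3 -c "
from h import *
go(.428,.3455,.2)"
```

```text
t 0.48 pos [0.2052 0.59   0.2391] y-ang 88.23 F [-0.24  0.1   0.51] w 0.087
delta mm tool [-230.3 -237.5   39.2]
```

Emit:
step_arm:
  slide:
    - [-23,-24,4]
    - [-23,-24,4]
    - [-23,-24,4]
    - [-23,-24,4]
    - [-23,-24,4]
    - [-23,-24,4]
    - [-23,-24,4]
    - [-23,-24,4]
    - [-23,-24,4]
    - [-23,-22,4]
    - [0,0,0]
    - [0,0,0]
  twist: [0,0,0,0,0,0,0,0,0,0,0,0]

```text
time: 1.48
position: [0.4279, 0.3432, 0.1991]
tool_rot: [0.019, 1.0, -0.0, -0.0]
ft_force: [-0.4, 0.3, 0.1]
grip_width: 0.0871
```

```bash
python3 -c "
from h import *
snap('wrist','w1'); go(.428,.3455,.058)"
```

```text
t 1.53 pos [0.4269 0.3441 0.1992] y-ang 87.91 F [-0.02 -0.22  0.01] w 0.087
delta mm tool [ -1.2   1.5 141.2]
```

View pics/w1.png

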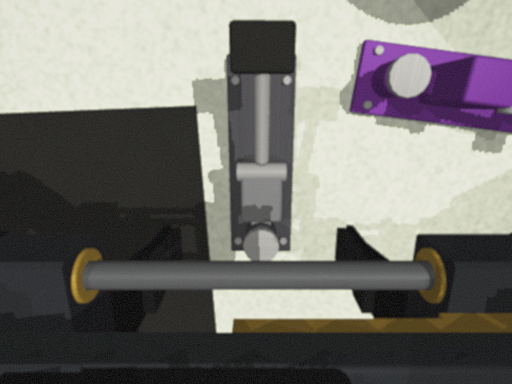

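```bash
python3 -c "
from h import *
c=load('w1')
for n,u,v,z in [('paddleL',231,45,.112),('paddleR',295,45,.112),('saddle',261,240,.06),('houseL',242,185,.085),('houseR',282,185,.085),('baseL',230,85,.01),('baseR',293,85,.01),('baseLf',231,245,.01),('baseRf',291,245,.01)]: print(n,ray(c,u,v,z).round(4),pt(c,u,v).round(4))
"
```

```text
paddleL [0.3134 0.3285 0.112 ] [0.3133 0.3285 0.1118]
paddleR [0.3151 0.3722 0.112 ] [0.3149 0.3723 0.111 ]
saddle [0.482  0.3432 0.06  ] [0.4817 0.3433 0.0607]
houseL [0.4189 0.329  0.085 ] [0.419  0.329  0.0847]
houseR [0.4202 0.3634 0.085 ] [0.4212 0.3636 0.0812]
baseL [0.3327 0.3176 0.01  ] [0.3327 0.3176 0.0095]
baseR [0.3352 0.3815 0.01  ] [0.3352 0.3816 0.0096]
baseLf [0.5095 0.3075 0.01  ] [0.5105 0.3073 0.0078]
baseRf [0.5122 0.3776 0.01  ] [5.168e-01 3.786e-01 2.000e-04]
```

Heights agree with the text in both views: paddle 0.111, housing 0.085, saddle 0.060. Jack yaw is about -2.3° and its origin is near (0.4285, 0.3457). I'll descend and grip at 25 N.

Emit:
step_arm:
  slide:
    - [-1,1.5,20]
    - [0,0,20]
    - [0,0,20]
    - [0,0,20]
    - [0,0,20]
    - [0,0,20]
    - [0,0,14]
    - [0,0,6]
    - [0,0,0]
    - [0,0,0]
  twist: [0,0,0,0,0,0,0,0,0,0]

```text
time: 2.37
position: [0.4275, 0.3468, 0.0598]
tool_rot: [0.017, 1.0, 0.0, -0.0]
ft_force: [-0.5, -0.1, 0.8]
grip_width: 0.0872
```

Emit:
step_arm:
  slide:
    - [0,0,0]
    - [0,0,0]
    - [0,0,0]
    - [0,0,0]
    - [0,0,0]
    - [0,0,0]
    - [0,0,0]
    - [0,0,0]
    - [0,0,0]
    - [0,0,0]
    - [0,0,0]
    - [0,0,0]
  twist: [0,0,0,0,0,0,0,0,0,0,0,0]
  jaw: 20
  force: 22

```text
time: 3.37
position: [0.428, 0.3457, 0.0595]
tool_rot: [0.017, 1.0, -0.0, -0.0]
ft_force: [0.9, -1.4, -0.2]
grip_width: 0.0358
```

```bash
python3 -c "
from h import *
snap('wrist','w2'); go(.428,.3455,.068)"
```

```text
t 3.42 pos [0.428  0.3457 0.0595] y-ang 88.02 F [ 0.61 -1.94  1.55] w 0.0357
delta mm tool [-0.  -0.2 -8.5]
```

View pics/w2.png

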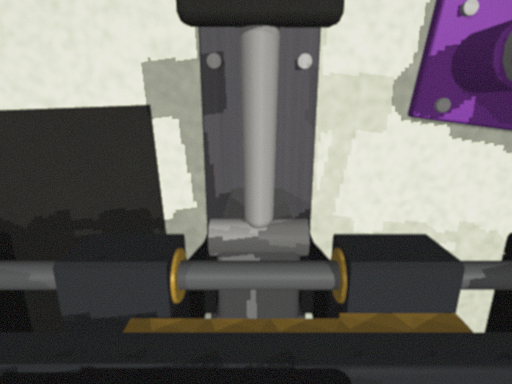

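The wrist view shows the housing centred between the jaws, closed to 35.8 mm. I'll lift it and carry it to a point short of the pad.

Emit:
step_arm:
  slide:
    - [0,0,-3]
    - [0,0,-5]
    - [0,0,-8]
    - [0,0,-8]
    - [0,0,-4]
    - [0,0,0]
  twist: [0,0,0,0,0,0]

```text
time: 3.92
position: [0.4287, 0.3464, 0.0888]
tool_rot: [0.017, 1.0, 0.001, 0.001]
ft_force: [0.6, -0.4, -9.6]
grip_width: 0.0361
```

```bash
python3 -c "
from h import *
go(.508,.2007,.0875);snap('scene','s2');snap('top','t2')
s=load('s2')
cv2.imwrite('pics/cs2.png',cv2.resize(s['color'][150:330,190:430],None,fx=3,fy=3,interpolation=cv2.INTER_CUBIC))"
```

```text
t 3.92 pos [0.4287 0.3464 0.0888] y-ang 88.02 F [ 0.59 -0.44 -9.56] w 0.0361
delta mm tool [ -84.3 -142.9    1.3]
```

View pics/cs2.png

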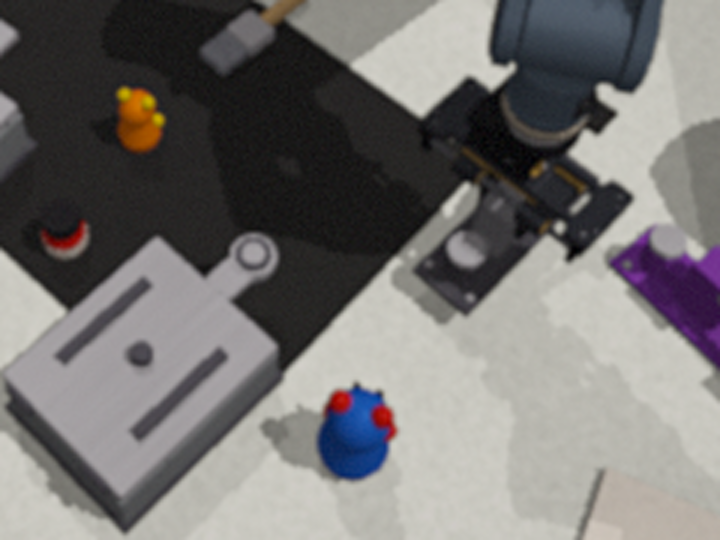

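The jack is held level, with the saddle at crop (466,248), and the wrist force of 9.6 N matches its weight. Carrying it over.

Emit:
step_arm:
  slide:
    - [-4,-6,0]
    - [-8,-13,0]
    - [-10,-17,0]
    - [-10,-17,0]
    - [-10,-17,0]
    - [-10,-17,0]
    - [-10,-17,0]
    - [-9,-17,0]
    - [-7,-12,0]
    - [-4,-7,0]
    - [-2,-3,0]
    - [0,0,6]
    - [0,0,6]
    - [0,0,6]
    - [0,0,3]
    - [0,0,2]
    - [0,0,0]
    - [0,0,0]
  twist: [0,0,0,0,0,0,0,0,0,0,0,0,0,0,0,0,0,0]

```text
time: 5.52
position: [0.5068, 0.2005, 0.0643]
tool_rot: [0.017, 1.0, -0.0, -0.0]
ft_force: [0.5, 0.3, -8.9]
grip_width: 0.0356
```

```bash
python3 -c "
from h import *
go(.568,.2007,.0645);snap('scene','s3');snap('top','t3')
s=load('s3')
cv2.imwrite('pics/cs3.png',cv2.resize(s['color'][150:330,190:430],None,fx=3,fy=3,interpolation=cv2.INTER_CUBIC))
s=load('t3')
cv2.imwrite('pics/ct3.png',cv2.resize(s['color'][100:260,150:330],None,fx=3.5,fy=3.5,interpolation=cv2.INTER_CUBIC))"
```

```text
t 5.52 pos [0.5068 0.2005 0.0643] y-ang 88.06 F [ 0.53  0.28 -8.95] w 0.0356
delta mm tool [-61.1   2.3  -0.2]
```

View pics/cs3.png

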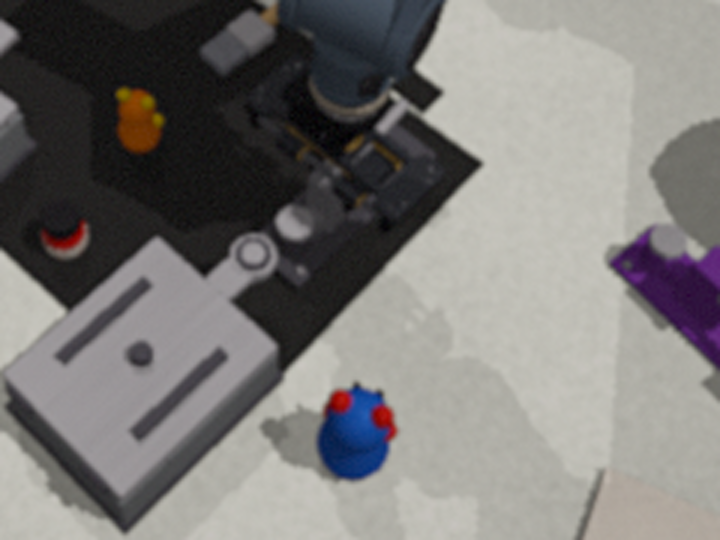

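View pics/ct3.png

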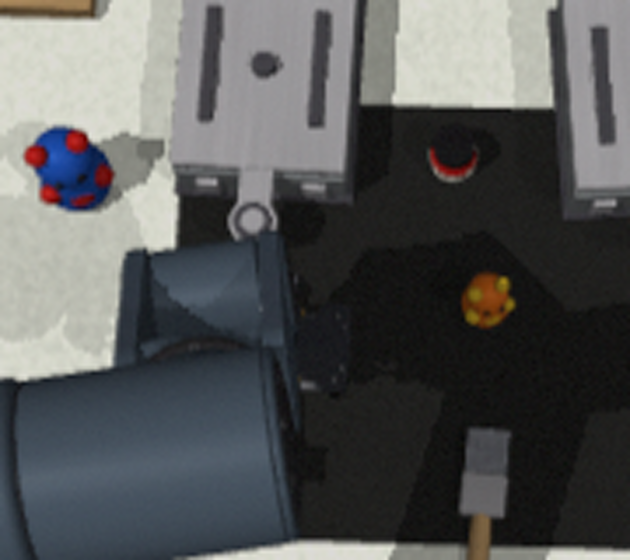

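```bash
python3 -c "
from h import *
s=load('s3');t=load('t3');f=lambda k,ox,oy,u,v:((u+.5)/k-.5+ox,(v+.5)/k-.5+oy)
for z in (.062,.065): print('saddle',ray(s,*f(3,190,150,297,222),z).round(4))
print(pt(s,*f(3,190,150,297,222)).round(4))
print('pad',ray(s,*f(3,190,150,255,252),.09).round(4),'top',ray(t,*f(3.5,150,100,253,219),.09).round(4))
"
```

```text
saddle [0.5646 0.1986 0.062 ]
saddle [0.5659 0.1996 0.065 ]
[0.5645 0.1986 0.0618]
pad [0.6277 0.1995 0.09  ] top [0.6314 0.1985 0.09  ]
```

Both scene-camera rays and the kinematics put the saddle at about (0.566, 0.199), and the pad is at (0.629, 0.199). I need about 62 mm forward along the jack and about +2 mm in tool y.

Emit:
step_arm:
  slide:
    - [-3,0,1]
    - [-7,0,0]
    - [-8,0.5,0]
    - [-8,0.5,0]
    - [-8,0.5,0]
    - [-8,0.5,0]
    - [-8,0,0]
    - [-7,0,0]
    - [-4,0,0]
    - [-1.5,0,0]
    - [0,0,0]
    - [0,0,0]
  twist: [0,0,0,0,0,0,0,0,0,0,0,0]

```text
time: 6.62
position: [0.5688, 0.1999, 0.0633]
tool_rot: [0.017, 1.0, -0.0, -0.001]
ft_force: [-0.0, 0.7, -8.6]
grip_width: 0.0355
```

```bash
python3 -c "
from h import *
go(.569,.201,.0595);snap('scene','s4');snap('top','t4');snap('wrist','w4')
s=load('s4')
cv2.imwrite('pics/cs4.png',cv2.resize(s['color'][180:300,220:380],None,fx=4.5,fy=4.5,interpolation=cv2.INTER_CUBIC))
"
```

```text
t 6.62 pos [0.5688 0.1999 0.0633] y-ang 88.01 F [-0.03  0.69 -8.58] w 0.0355
delta mm tool [-0.2  1.1  3.8]
```

View pics/cs4.png

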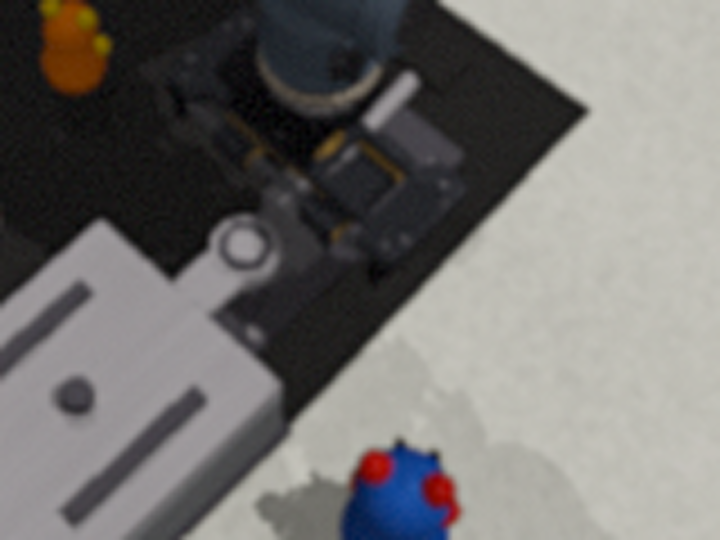

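The saddle is now hidden beneath the pad ring at crop (245,245), and the bolts on the base front show on both sides. Shift 1 mm in y and lower.

Emit:
step_arm:
  slide:
    - [0,1,1]
    - [0,0,1]
    - [0,0,1]
    - [0,0,0.7]
    - [0,0,0]
    - [0,0,0]
    - [0,0,0]
  twist: [0,0,0,0,0,0,0]

```text
time: 7.35
position: [0.5696, 0.2009, 0.0598]
tool_rot: [0.017, 1.0, 0.0, -0.0]
ft_force: [0.7, -0.9, -10.2]
grip_width: 0.0357
```

Emit:
step_arm:
  slide:
    - [0,0,0.5]
    - [0,0,0.5]
    - [0,0,0]
    - [0,0,0]
    - [0,0,0]
  twist: [0,0,0,0,0]

```text
time: 7.77
position: [0.5697, 0.201, 0.0595]
tool_rot: [0.017, 1.0, 0.0, 0.0]
ft_force: [-1.6, -0.2, -0.9]
grip_width: 0.0357
```

Weight is off the gripper and the jack is standing. Releasing.

Emit:
step_arm:
  slide:
    - [0,0,0]
    - [0,0,0]
    - [0,0,0]
    - [0,0,0]
    - [0,0,0]
    - [0,0,0]
    - [0,0,0]
  twist: [0,0,0,0,0,0,0]
  jaw: 75

```text
time: 8.35
position: [0.5697, 0.201, 0.0589]
tool_rot: [0.017, 1.0, 0.0, 0.0]
ft_force: [-0.3, -0.1, 0.7]
grip_width: 0.0719
```

Emit:
step_arm:
  slide:
    - [0,0,-8]
    - [0,0,-15]
    - [0,0,-20]
    - [0,0,-25]
    - [0,0,-25]
    - [0,0,-20]
    - [8,0,-8]
    - [15,0,0]
    - [20,0,0]
    - [20,0,0]
    - [20,0,0]
    - [15,0,0]
    - [10,0,0]
    - [5,0,0]
    - [0,0,0]
    - [0,0,0]
  twist: [0,0,0,0,0,0,0,0,0,0,0,0,0,0,0,0]

```text
time: 9.68
position: [0.4573, 0.205, 0.18]
tool_rot: [0.017, 1.0, 0.0, 0.001]
ft_force: [-0.3, -0.5, -0.1]
grip_width: 0.0748
```

```bash
python3 -c "
from h import *
go(.455,.205,.15);snap('scene','s5');snap('top','t5');snap('wrist','w5')
s=load('s5')
cv2.imwrite('pics/cs5.png',cv2.resize(s['color'][180:300,220:380],None,fx=4.5,fy=4.5,interpolation=cv2.INTER_CUBIC))
"
```

```text
t 9.68 pos [0.4573 0.205  0.18  ] y-ang 88.02 F [-0.29 -0.45 -0.08] w 0.0748
delta mm tool [ 2.4 -0.  30. ]
```

View pics/cs5.png

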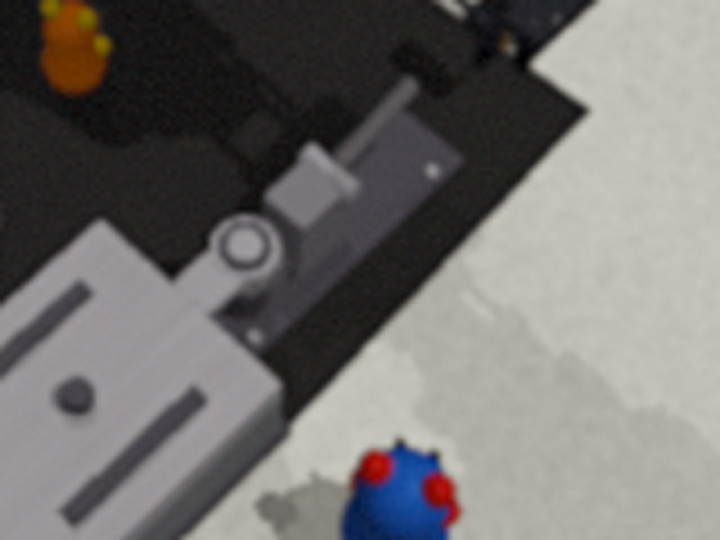

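View pics/w5.png

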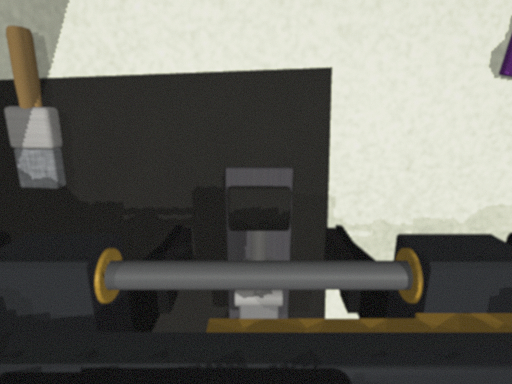

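```bash
python3 -c "
from h import *
s=load('s5');s0=load('scene0');f=lambda k,ox,oy,u,v:((u+.5)/k-.5+ox,(v+.5)/k-.5+oy)
a=[ray(s0,*f(3.5,190,175,*p),.011) for p in((668,145),(543,273))]
b=[ray(s,*f(4.5,220,180,*p),.011) for p in((433,170),(254,337))]
d=[y-x for x,y in zip(a,b)]
print(np.round(a,4),np.round(b,4),np.round(d,4))
sad=[ray(s0,*f(3.5,190,175,539,216),.06)]
print('saddle now',sad[0]+np.mean(d,0),'pad',ray(s,*f(4.5,220,180,245,244),.09))
w=load('w5')
for u,v in((229,208),(290,208),(259,190),(259,228)): print(ray(w,u,v,.112).round(4),pt(w,u,v).round(4))
"
```

```text
[[0.3296 0.3741 0.011 ]
 [0.5034 0.3674 0.011 ]] [[0.4689 0.2297 0.011 ]
 [0.6453 0.2224 0.011 ]] [[ 0.1393 -0.1443  0.    ]
 [ 0.142  -0.145   0.    ]]
saddle now [0.62797536 0.19741102 0.06      ] pad [0.62921558 0.19860219 0.09      ]
[0.4543 0.1835 0.112 ] [0.4542 0.1835 0.1122]
[0.4559 0.2274 0.112 ] [0.4566 0.2276 0.11  ]
[0.4416 0.2055 0.112 ] [0.4413 0.2055 0.1132]
[0.4705 0.2045 0.112 ] [0.4703 0.2045 0.1125]
```

The saddle is within 2 mm of the pad by both the bolt displacement and the kinematics. The paddle centre is at (0.455, 0.205, 0.112). I'll close the jaws and come down just above the paddle.

Emit:
step_arm:
  slide:
    - [2,0,0]
    - [2,0,0]
    - [0,0,0]
    - [0,0,0]
    - [0,0,0]
    - [0,0,0]
    - [0,0,0]
    - [0,0,0]
    - [0,0,0]
    - [0,0,0]
    - [0,0,8]
    - [0,0,12]
    - [0,0,12]
    - [0,0,8]
    - [0,0,4]
    - [0,0,2]
    - [0,0,0]
    - [0,0,0]
  twist: [0,0,0,0,0,0,0,0,0,0,0,0,0,0,0,0,0,0]
  jaw: 0
  force: 10

```text
time: 11.33
position: [0.4529, 0.2051, 0.134]
tool_rot: [0.017, 1.0, 0.0, 0.0]
ft_force: [-0.0, 0.1, -0.2]
grip_width: 0.0007
```

```bash
python3 -c "
from h import *
go(.453,.205,.079);snap('wrist','w6');snap('scene','s6')
s=load('s6')
cv2.imwrite('pics/cs6.png',cv2.resize(s['color'][160:280,260:420],None,fx=4.5,fy=4.5,interpolation=cv2.INTER_CUBIC))"
```

```text
t 11.33 pos [0.4529 0.2051 0.134 ] y-ang 88.02 F [-0.05  0.15 -0.18] w 0.0007
delta mm tool [-0.1 -0.1 55. ]
```

View pics/w6.png

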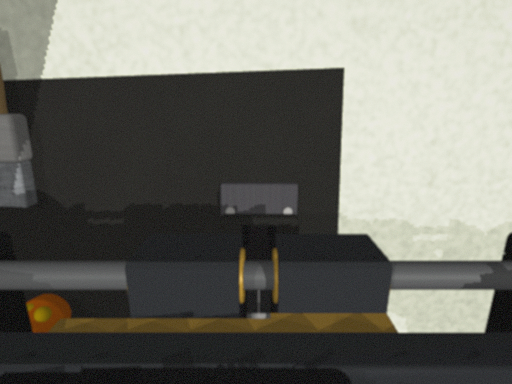

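View pics/cs6.png

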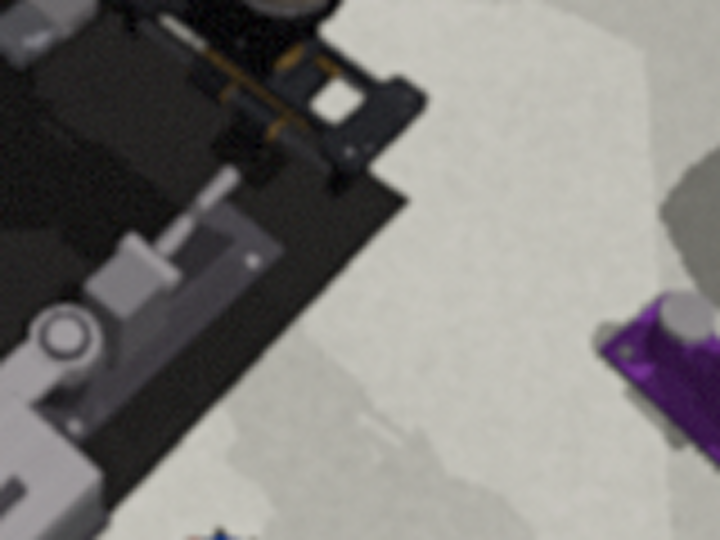

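The closed fingers are just above the paddle. Pressing gently first to feel contact.

Emit:
step_arm:
  slide:
    - [0,0,2]
    - [0,0,2]
    - [0,0,2]
    - [0,0,2]
    - [0,0,2]
    - [0,0,2]
    - [0,0,0]
    - [0,0,0]
  twist: [0,0,0,0,0,0,0,0]

```text
time: 12.1
position: [0.452, 0.2049, 0.1216]
tool_rot: [0.017, 1.0, -0.0, -0.001]
ft_force: [-1.2, -0.2, 2.4]
grip_width: 0.0001
```

Emit:
step_arm:
  slide:
    - [0,0,2]
    - [0,0,2]
    - [0,0,2]
    - [0,0,2]
    - [0,0,2]
    - [0,0,2]
    - [0,0,2]
    - [0,0,2]
    - [0,0,2]
    - [0,0,2]
    - [0,0,0]
  twist: [0,0,0,0,0,0,0,0,0,0,0]

```text
time: 13.02
position: [0.451, 0.205, 0.1016]
tool_rot: [0.017, 1.0, -0.0, -0.002]
ft_force: [-5.5, 0.7, 7.6]
grip_width: 0.0006
```

Emit:
step_arm:
  slide:
    - [0,0,2]
    - [0,0,2]
    - [0,0,2]
    - [0,0,2]
    - [0,0,2]
    - [0,0,2]
    - [0,0,2]
    - [0,0,2]
    - [0,0,2]
    - [0,0,2]
    - [0,0,2]
    - [0,0,1]
    - [0,0,0]
    - [0,0,0]
    - [0,0,0]
  twist: [0,0,0,0,0,0,0,0,0,0,0,0,0,0,0]

```text
time: 14.27
position: [0.4521, 0.205, 0.079]
tool_rot: [0.017, 1.0, -0.0, -0.001]
ft_force: [-4.3, 0.5, 7.7]
grip_width: 0.0005
```

```bash
cat > chk.py <<'E'
from h import *
import sys
n=sys.argv[1]
go(.453,.205,.078);snap('scene','s'+n);snap('top','t'+n)
s=load('s'+n);t=load('t'+n)
a=cv2.resize(s['color'][170:290,240:400],None,fx=4.5,fy=4.5,interpolation=cv2.INTER_CUBIC)
cv2.imwrite('pics/cs%s.png'%n,a)
cv2.imwrite('pics/ct%s.png'%n,cv2.resize(t['color'][100:220,160:320],None,fx=4.5,fy=4.5,interpolation=cv2.INTER_CUBIC))
E
python3 chk.py 7
```

```text
t 14.27 pos [0.4521 0.205  0.079 ] y-ang 88.02 F [-4.34  0.49  7.71] w 0.0005
delta mm tool [-0.9  0.1  1. ]
```

View pics/cs7.png

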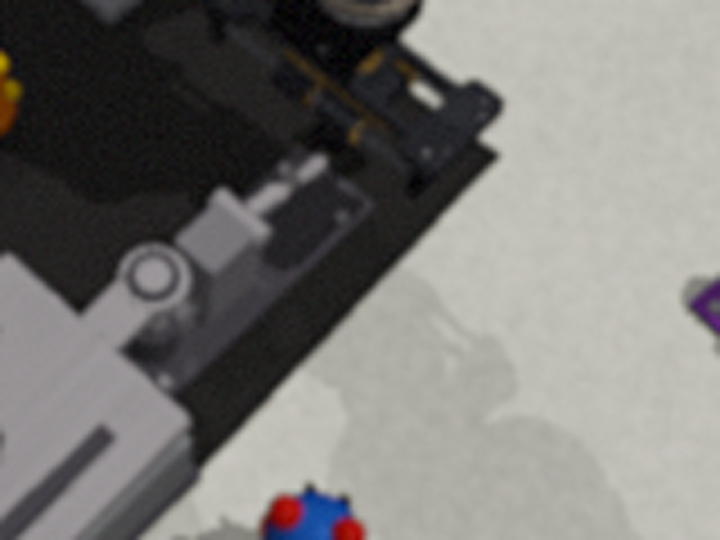

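View pics/ct7.png

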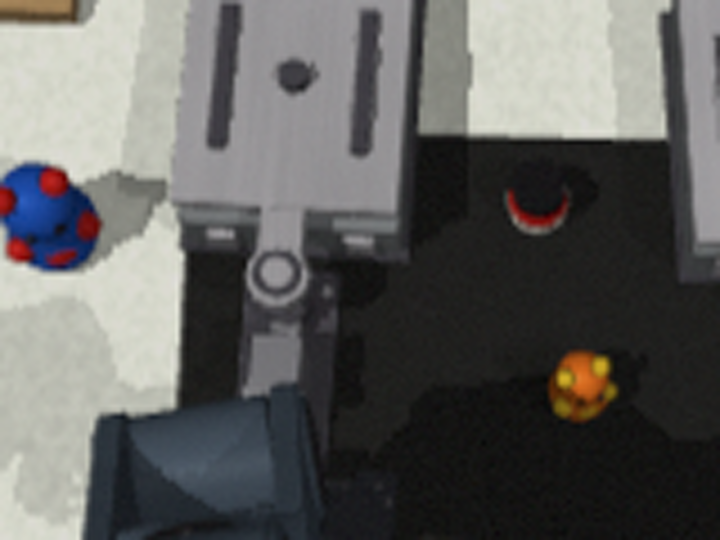

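```bash
cat >> h.py <<'E'
def sc(c,u,v): return (c,(u+.5)/4.5-.5+240,(v+.5)/4.5-.5+170)
def tc(c,u,v): return (c,(u+.5)/4.5-.5+160,(v+.5)/4.5-.5+100)
E
python3 -c "
from h import *
s=load('s7');t=load('t7')
print(tri([sc(s,154,277),tc(t,276,273)]))
print(pt(*sc(s,154,277)),pt(*tc(t,276,273)))
print('bolts',ray(*sc(s,343,215),.011),ray(*sc(s,165,380),.011))
C=cloud(t);u,v=tc(t,276,273)[1:];print(np.median(C[int(v)-2:int(v)+3,int(u)-2:int(u)+3,2]),np.median(cloud(load('t5'))[161:166,219:224,2]))
S=cloud(s);u,v=sc(s,154,277)[1:];print(np.median(S[int(v)-2:int(v)+3,int(u)-2:int(u)+3,2]),np.median(cloud(load('s5'))[232:237,272:277,2]))
"
```

```text
(array([0.63193788, 0.19966691, 0.11181467]), [np.float64(0.00014453786388134057), np.float64(0.00014453786388154735)])
[0.63156302 0.19953299 0.111051  ] [0.6320384  0.19955547 0.11174762]
bolts [0.46888164 0.22971696 0.011     ] [0.64381958 0.22197432 0.011     ]
0.11053521023661883 0.09060447794460247
0.11246091347101661 0.08995951209797615
```

The pad top is at 0.111 against 0.090 when shut, so about 20 mm up, and the jack bolts haven't moved. Now I'll ease the handle fully back up.

Emit:
step_arm:
  slide:
    - [0,0,-1]
    - [0,0,-2]
    - [0,0,-2]
    - [0,0,-2]
    - [0,0,-2]
    - [0,0,-2]
    - [0,0,-2]
    - [0,0,-2]
    - [0,0,-2]
    - [0,0,-2]
    - [0,0,-2]
    - [0,0,-2]
    - [0,0,-2]
    - [0,0,-2]
    - [0,0,-2]
    - [0,0,-2]
    - [0,0,-2]
    - [0,0,-2]
    - [0,0,-1]
    - [0,0,0]
  twist: [0,0,0,0,0,0,0,0,0,0,0,0,0,0,0,0,0,0,0,0]

```text
time: 16.03
position: [0.4528, 0.205, 0.1149]
tool_rot: [0.017, 1.0, -0.0, 0.0]
ft_force: [-2.5, -0.3, 2.9]
grip_width: 0.0001
```

Emit:
step_arm:
  slide:
    - [0,0,-2]
    - [0,0,-2]
    - [0,0,-2]
    - [0,0,-2]
    - [0,0,-2]
    - [0,0,-2]
    - [0,0,-2]
    - [0,0,-2]
    - [0,0,-2]
    - [0,0,-1]
    - [0,0,0]
    - [0,0,0]
    - [0,0,0]
    - [0,0,0]
  twist: [0,0,0,0,0,0,0,0,0,0,0,0,0,0]

```text
time: 17.2
position: [0.4524, 0.205, 0.1337]
tool_rot: [0.017, 1.0, -0.0, -0.0]
ft_force: [0.2, 0.6, 0.8]
grip_width: 0.0007
```

```bash
python3 chk.py 8
```

```text
t 17.2 pos [0.4524 0.205  0.1337] y-ang 88.02 F [0.23 0.6  0.84] w 0.0007
delta mm tool [-0.6  0.1 55.7]
```

View pics/cs8.png

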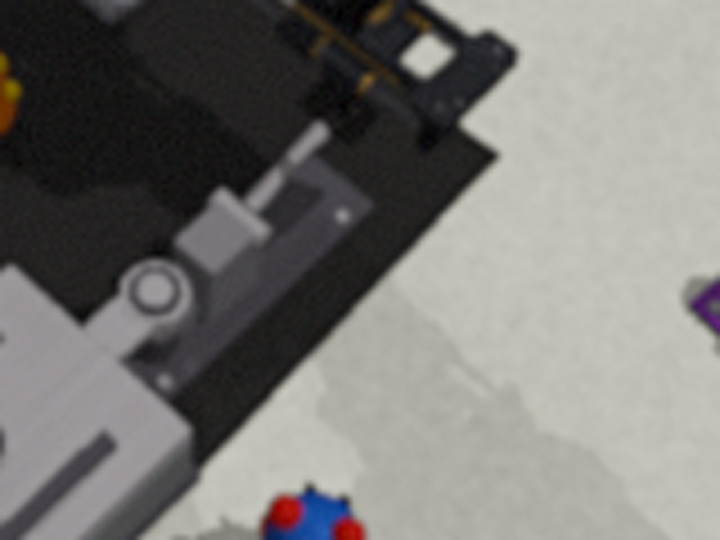

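View pics/ct8.png

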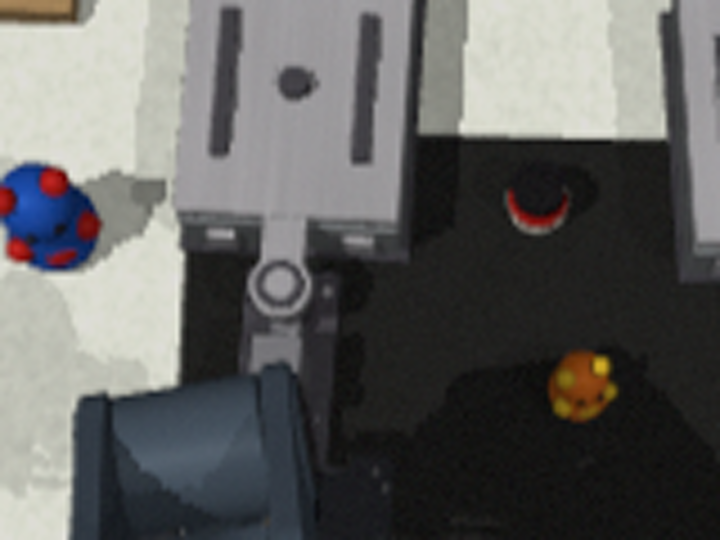

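```bash
python3 -c "
from h import *
s=load('s8');t=load('t8')
print(tri([sc(s,155,291),tc(t,280,285)]))
print(pt(*sc(s,155,291)),pt(*tc(t,280,285)))
print('bolts',ray(*sc(s,343,215),.011),ray(*sc(s,165,380),.011))
"
```

```text
(array([0.6295292 , 0.19888285, 0.08806436]), [np.float64(2.6653902238527356e-05), np.float64(2.6653902238430465e-05)])
[0.63047415 0.19972992 0.09057227] [0.6280884  0.19826933 0.09388873]
bolts [0.46888164 0.22971696 0.011     ] [0.64381958 0.22197432 0.011     ]
```

The lid is shut, with the pad ring at crop (155,291) and triangulated at z≈0.088. The handle is up and the jack has stayed put. Second stroke.

Emit:
step_arm:
  slide:
    - [0,0,2]
    - [0,0,2]
    - [0,0,2]
    - [0,0,2]
    - [0,0,2]
    - [0,0,2]
    - [0,0,2]
    - [0,0,2]
    - [0,0,2]
    - [0,0,2]
    - [0,0,2]
    - [0,0,2]
    - [0,0,2]
    - [0,0,2]
    - [0,0,2]
    - [0,0,2]
    - [0,0,0]
  twist: [0,0,0,0,0,0,0,0,0,0,0,0,0,0,0,0,0]

```text
time: 18.72
position: [0.4509, 0.205, 0.1016]
tool_rot: [0.017, 1.0, -0.0, -0.002]
ft_force: [-5.7, 0.0, 7.3]
grip_width: 0.0003
```

Emit:
step_arm:
  slide:
    - [0,0,2]
    - [0,0,2]
    - [0,0,2]
    - [0,0,2]
    - [0,0,2]
    - [0,0,2]
    - [0,0,2]
    - [0,0,2]
    - [0,0,2]
    - [0,0,2]
    - [0,0,2]
    - [0,0,1]
    - [0,0,0]
    - [0,0,0]
    - [0,0,0]
    - [0,0,0]
    - [0,0,0]
    - [0,0,0]
  twist: [0,0,0,0,0,0,0,0,0,0,0,0,0,0,0,0,0,0]

```text
time: 20.22
position: [0.452, 0.2049, 0.0791]
tool_rot: [0.017, 1.0, -0.0, -0.001]
ft_force: [-4.7, -0.6, 6.8]
grip_width: 0.0004
```

```bash
python3 chk.py 9
```

```text
t 20.22 pos [0.452  0.2049 0.0791] y-ang 88.02 F [-4.73 -0.55  6.82] w 0.0004
delta mm tool [-1.   0.1  1.1]
```

View pics/cs9.png

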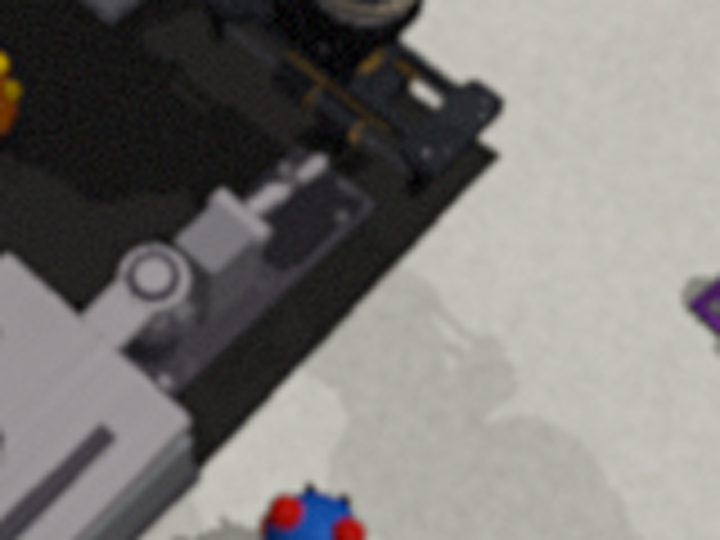

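View pics/ct9.png

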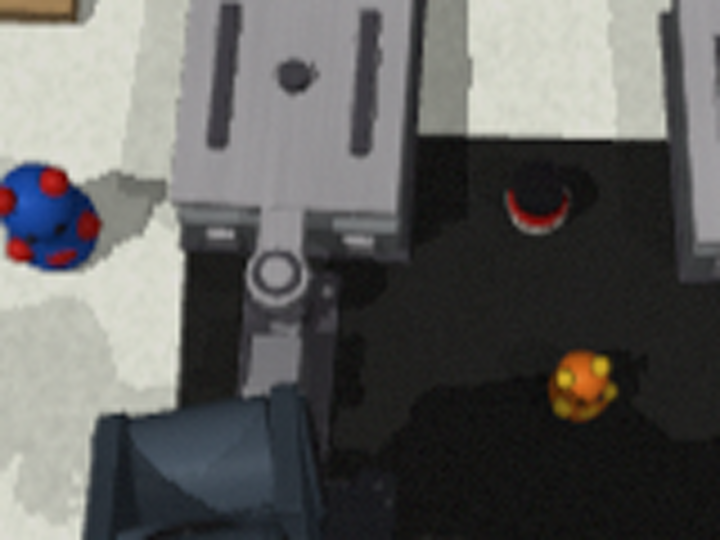

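This matches the first stroke's held state, with the pad ring at scene crop (154,277) and top crop (276,273), about 20 mm up. The press is steady at about 7 N.

```bash
python3 -c "
from h import *
s=load('s9');t=load('t9')
print(tri([sc(s,154,277),tc(t,276,273)])[0],ray(*sc(s,343,215),.011),np.abs(load('s7')['color'].astype(int)-s['color']).mean())
o=robot.get_obs();print(o['ft_force'],o['joint_velocities'].round(3))
print(robot.hand_in())"
```

```text
[0.63193788 0.19966691 0.11181467] [0.46888164 0.22971696 0.011     ] 1.0952894422743056
[-4.63017494 -0.46684503  7.73910112] [ 0.001  0.003  0.001 -0.001  0.001 -0.001]
the job is handed in; nothing more can be done
None
```

I set the grey jack under the round lift pad, made the first stroke, eased the lid shut and pressed again. The job was handed in at about 20 s with the handle still held down. No verdict came back, so the result rests on my own checks.

**Jack placement:** The saddle was within about 2 mm of the pad's centre, from the jack's movement in the camera and from the arm's own position. I could not see the saddle directly once it was under the pad. The base bolts stayed where they were, within about 1 mm, through both strokes.

**Lid height:** Triangulated from the scene and top cameras, the pad's top stood at 0.111 m on both strokes, against about 0.088–0.090 m when shut. That is a rise of about 20 mm or a little more. The handle geometry predicted about 18 mm, so these disagree slightly, but both clear the required 15 mm.

**Forces:** The jack was gripped at 22 N. At hand-in the press on the handle was about 8 N, with about 5 N sideways from friction.

**Other items:** I saw no sign of the other box, the figures or the jar moving in the pictures, but I did not measure their positions at the end. The tray, glue bottle and brush were not rechecked in the final pictures.

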